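# Take the hung night lantern off its keyhole stand and put it on the coaster

### The arm

A 6-joint arm with a two-finger parallel gripper is mounted at the origin on the work surface. World frame = base frame: x ahead of the robot, y to its left, z up, the work surface at z = 0. Lengths are in m, angles in rad, forces in N, time in s.
With the tool pointing down it reaches from about 0.375 to 0.925 m from the base axis. Payload 5.7 kg.
Tool frame: the origin (TCP) lies at the very end of the fingers, on their centre line; the grasp point (between the pads) lies 19 mm behind it (bot.hold_point_z is the distance from the TCP to the grasp point, in m); x points along the fingers, y is the direction in which the jaws open and shut, and the axes are right-handed (so a half turn about x gives the same grasp; the last joint's range is limited). The gripper opens to 88 mm and grips with 3 to 60 N. Pads are 20 mm wide; open, the fingers measure 115 mm over their backs; the gripper's body (75 mm by 178 mm) begins 61 mm behind the grasp point.
Start: joints at [1.053, 0.359, 1.51, -0, 1.272, -0.115], TCP at [0.235, 0.552, 0.223] pointing down, gripper open.
Joint ranges: [-2.97, 2.97], [-1.01, 2.36], [0.21, 2.38], [-0.96, 4.11], [0.2, 2.71], [-2.98, 2.98]. Speed limits (rad/s): [2.39, 2.39, 3.14, 3.14, 3.14, 3.14].

### API

Orientations are given as a rotation vector (axis times angle).
In Python, from rig import monitor, eyes, bot gives the robot as it stands.
- The arm moves only by the tool carry_out, never from a script. Its argument "rows" is a list of rows, each a list of 2 entries, a list of its own where there are three numbers: the shift along the tool's x, y, z in units of 60 mm (1.0 is 60 mm), then the turn, a rotation vector about the tool's x, y, z in degrees. A call has 1 to 5 rows; each row is the pose to reach, as a shift and turn from the pose measured when the call began, along the tool's axes at that moment; what a row does not reach only later rows make up. A row lasts 1/8 s, in which the tool goes at most 62.5 mm and 10.7 degrees, less where a joint would pass 70% of its speed; a pose out of reach is approached as far as the arm can. A call with a gripper value outside its range is refused whole. "grip" is the finger opening in mm, from 0 to 87.8, set as the call begins (left out, the last holds). The fingers move at their own pace and stop on an object; the grip force is fixed at half the most. Time passes only in rows, so rows that repeat a pose let the fingers close. It gives the time, the measured TCP pose, the force and the opening at its end, in the units of the state.
- monitor.observe(): the state, without advancing time (a new reading comes with each control period).
- eyes.snapshot(name): name is "side" or "top"; returns a dict with "image" (480x640x3 uint8, blue, green, red), "K" (3x3 intrinsics, pixels), "distortion" ([k1, k2, p1, p2, k3] as OpenCV has them; the pictures are not rectified), "pose" (4x4, takes a point from camera to world coordinates). Camera axes: x right, y down, z forward; pixel columns grow to the right and rows downward; lengths in m; the calibration is good to about 2 mm. A picture is of the moment at which its call begins. There is no depth.
- bot.hand_in(): hands the job in, once; it reports no verdict.
The state is a dict: "time_s": time; "q": joint angles; "dq": joint speeds; "tau": joint torques, N m; "tool_pos": TCP position; "tcp_rot": TCP orientation; "ft_force": force on the tool from outside, world axes, zero at the start; "torque": the same for the moment, N m; "width": opening from 0.0 (shut) to 1.0 (fully open).
Only numpy, scipy, OpenCV 4.12 (cv2) and the standard library are available. Lean on these libraries where they do the work, as an engineer would, in place of code of your own. Each camera call takes 0.05 s, during which the arm holds its last target.

### The job

The little night lantern hangs by its knob in the keyhole slot of the aluminium stand. Slide it along the slot to the wide round end, lift it straight up and free of the stand, and stand it upright on the round ceramic coaster, wholly within the coaster's edge. Leave the closed frosted jar where it is, and let go of the lantern.

Things in the scene. Friction and masses are not known exactly. Their poses are not given: they have to be found in the camera images.
- lantern_mid (a point): Upright night lantern, 117 mm tall, 180 g. From the bottom up: frosted glass body 36 mm in diameter (0-65 mm), thin neck 8 mm in diameter (65-81 mm), aluminium cylindrical knob 28 mm in diameter to grip (81-117 mm). The point is on its upright axis (z), 58.5 mm above its bottom. At first the knob's underside rests on the stand's plate; the body hangs below, its shoulder 10 mm under the plate.
- stand: Fixed aluminium stand turned any way: level plate 160 (x) x 100 mm, 6 thick, top 121 mm above the table, on 4 corner posts. Origin: centre of its underside, z up. Through keyhole along x at y = 0: slot 14 mm wide from x = -47 (closed end) to +7 mm, opening into a round hole 56 mm wide centred at x = +35 mm. The neck starts in the slot at x = -41 to -18 mm; the body passes only the hole.
- coaster: Loose round white ceramic coaster, a flat disc 96 mm in diameter, 8 mm thick, lying on the table. Origin at the centre of its underside, z up.
- jar_mid (a point): Bystander: closed frosted glass jar with an aluminium screw lid, 58 mm in diameter, 68 mm tall, standing on the table between the stand and the coaster. The point is at its centre, 34 mm above its bottom.
Not all that is in view belongs to the job. What is shaped like the stand but pink or yellow is not meant.

How it is judged:
On the way, in this order (a step that is already met when the one before it is completed fails the run):
1. the lantern, still hanging through the plate, has been slid to the wide end of the keyhole (x of lantern_mid in the frame of stand between 0.022 and 0.05 m and height (world z) of lantern_mid between 0.08 and 0.14 m), for 0.04 s.
2. the lantern has been lifted clear above the stand's plate (height (world z) of lantern_mid above 0.18 m), for 0.04 s.
At the end, for the whole second after the job is handed in: The lantern stands upright (within 10 degrees) on the coaster, its axis within 30 mm of the coaster's centre so that its whole base is on it, its bottom resting on the coaster's top, the coaster lying on the table, and it is let go (horizontal distance between lantern_mid and coaster below 0.03 m and angle between lantern_mid's own z axis and vertical below 0.17 rad and z of lantern_mid in the frame of coaster between 0.06 and 0.073 m and height (world z) of coaster below 0.006 m); the robot touches nothing.
It fails at once if the frosted jar is pushed more than 30 mm away or tipped over (distance of jar_mid from where it was at the start of the episode above 0.03 m or angle between jar_mid's own z axis and vertical above 0.5 rad).
It also fails if it takes over 45 s, if anything falls off the work surface, if the arm or the gripper's body presses on something with over 40 N, if the wrist force passes 120 N, or if a joint passes its speed limit or range.

## Working session

There is one attempt and no reset: what is moved stays moved. The work goes in short steps, Python scripts to look and compute and a tool call to move; the robot and the scene stay as the last step left them, time stands still between calls to the robot, and variables do not carry over. Pictures are saved under pics/ and viewed, and the job is handed in when it is done.

Besides the shell and the picture viewer there is one more tool, called after "Call:" as name(argument=value, ...) on one line, values as JSON. carry_out: Moves the arm, as the interface text tells. Its arguments: {"type":"object","properties":{"rows":{"type":"array","items":{"type":"array"}},"grip":{"type":"number"}},"required":["rows"]}

```bash
mkdir -p pics
python3 - <<'E'
from rig import monitor, eyes, bot
import cv2,pickle
print(monitor.observe(), bot.hold_point_z)
for n in("side","top"):
    s=eyes.snapshot(n); cv2.imwrite(f"pics/{n}0.png",s["image"]); pickle.dump(s,open(f"{n}0.pkl","wb")); print(n,s["K"],s["distortion"],s["pose"])
E
```

```text
{'time_s': 0.0, 'q': array([ 1.05289138e+00,  3.59463737e-01,  1.51144667e+00, -1.87632872e-05,
        1.27250075e+00, -1.15127544e-01]), 'dq': array([-0.0002454 ,  0.00060147,  0.0003476 , -0.0004301 , -0.00085652,
       -0.00099987]), 'tau': array([ 3.43560045e-03, -5.15378952e+01, -2.70729983e+01,  6.79771649e-02,
        3.50940891e-02, -1.14550548e-04]), 'tool_pos': array([0.23486338, 0.55135871, 0.22182875]), 'tcp_rot': array([ 0.31460352,  1.54815698, -0.31734224]), 'ft_force': array([ 0.40948692, -0.38049289,  0.58664251]), 'torque': array([-0.03445325,  0.00357119, -0.01404435]), 'width': 1.0006689535011817} 0.0187
side [[576.11953358   0.         307.56095293]
 [  0.         576.11953358 235.6586897 ]
 [  0.           0.           1.        ]] [-0.12942833  0.          0.          0.          0.        ] [[ 0.81302181  0.29884277 -0.49968843  1.17867221]
 [ 0.58211616 -0.43442486  0.68732511 -0.79884464]
 [-0.01167493 -0.84968702 -0.5271581   0.76286624]
 [ 0.          0.          0.          1.        ]]
top [[527.91986485   0.         323.55668438]
 [  0.         527.91986485 244.69154349]
 [  0.           0.           1.        ]] [-0.09997753  0.          0.          0.          0.        ] [[ 0.01905373 -0.99924189  0.03395001  0.51525613]
 [-0.99981208 -0.01892133  0.00421673  0.03189276]
 [-0.00357115 -0.03402398 -0.99941464  1.13185803]
 [ 0.          0.          0.          1.        ]]
```

View pics/side0.png

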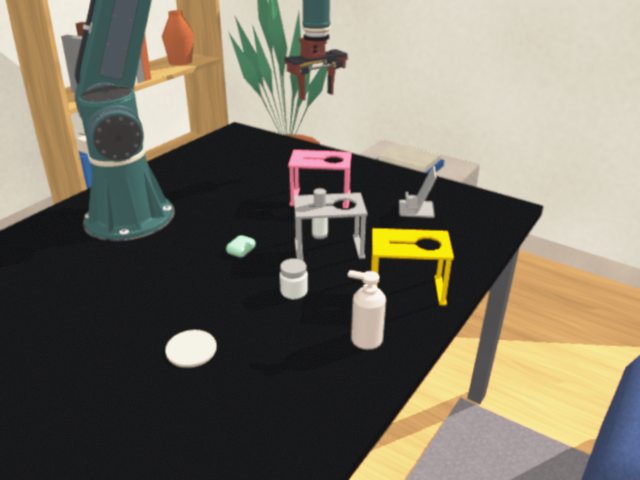

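View pics/top0.png

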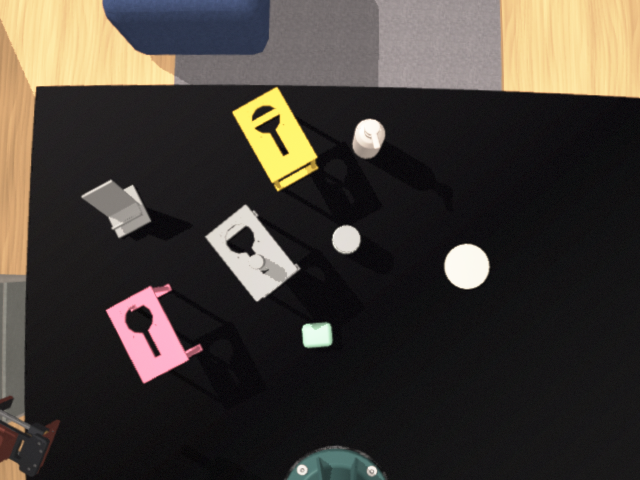

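Run:
```python
import cv2
a=cv2.imread("pics/top0.png")[195:310,195:310]; b=cv2.imread("pics/side0.png")[175:270,275:390]
c=cv2.imread("pics/top0.png")[215:315,400:520]
cv2.imwrite("pics/c1.png",cv2.resize(a,None,fx=5,fy=5,interpolation=2)); cv2.imwrite("pics/c2.png",cv2.resize(b,None,fx=6,fy=6,interpolation=2))
```

```text
(no output)
```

View pics/c1.png

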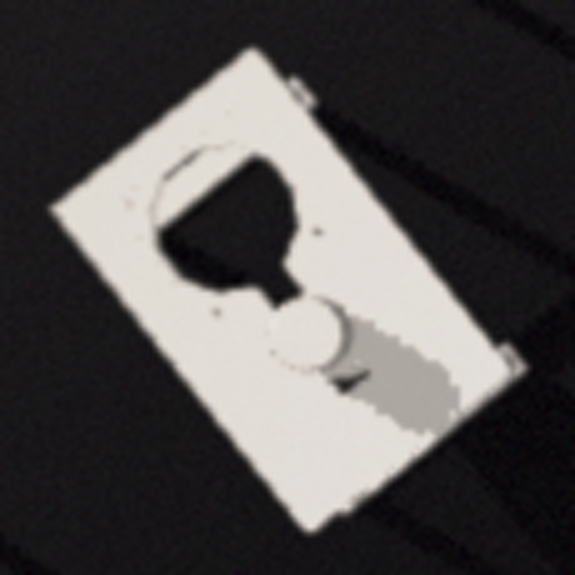

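View pics/c2.png

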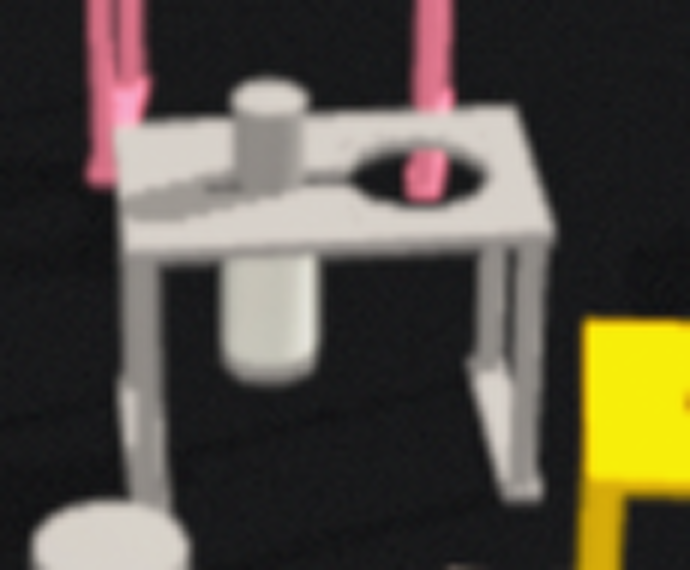

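```bash
cat > h.py <<'E'
import cv2,pickle,numpy as np
def ray(s,uv,z):
    p=cv2.undistortPoints(np.array([[uv]],float),s["K"],s["distortion"])[0,0]
    T=s["pose"];d=T[:3,:3]@[p[0],p[1],1];o=T[:3,3]
    return o+d*(z-o[2])/d[2]
def proj(s,P):
    T=np.linalg.inv(s["pose"]);P=np.atleast_2d(P)
    return cv2.projectPoints(P.astype(float),cv2.Rodrigues(T[:3,:3])[0],T[:3,3],s["K"],s["distortion"])[0][:,0]
E
python3 - <<'E'
from h import *
t=pickle.load(open("top0.pkl","rb"));s=pickle.load(open("side0.pkl","rb"))
f=lambda c:((c[0]+.5)/5-.5+195,(c[1]+.5)/5-.5+195)
c=np.array([ray(t,f(p),.121) for p in[(252,47),(51,208),(311,533),(521,371)]])
print(c, c.mean(0), [np.linalg.norm(c[i]-c[i-1]) for i in range(4)])
ax=(c[0]+c[1]-c[2]-c[3])[:2];ax/=np.linalg.norm(ax);yaw=np.arctan2(ax[1],ax[0]);print("axis",ax,np.degrees(yaw))
o=c.mean(0)[:2];ay=np.array([-ax[1],ax[0]])
k=ray(t,f((305,334)),.157);print("knob top",k,"in stand",(k[:2]-o)@ax,(k[:2]-o)@ay)
g=lambda c:((c[0]+.5)/6-.5+275,(c[1]+.5)/6-.5+175)
k=ray(s,g((270,98)),.157);print("knob side",k,"in stand",(k[:2]-o)@ax,(k[:2]-o)@ay)
c2=np.array([ray(s,g(p),.121) for p in[(515,106),(113,125),(126,247),(553,235)]]);print(c2,c2.mean(0))
# corners predicted projection in side
P=lambda x,y,z:np.r_[o+ax*x+ay*y,z]
print(proj(s,[P(x,y,.121) for x,y in[(.08,.05),(.08,-.05),(-.08,-.05),(-.08,.05)]]),[g(p) for p in[(515,106),(113,125),(126,247),(553,235)]])
# coaster, jar
for n,im in(("top",t),("side",s)):
    b=im["image"].astype(int);m=((b.min(2)>150)).astype(np.uint8)
    r=(430,235,500,300) if n=="top" else (155,320,225,375)
    q=np.zeros_like(m);q[r[1]:r[3],r[0]:r[2]]=m[r[1]:r[3],r[0]:r[2]]
    M=cv2.moments(q,True);uv=(M["m10"]/M["m00"],M["m01"]/M["m00"]);print(n,"coaster",uv,M["m00"],ray(im,uv,.008 if n=="top" else .006))
print("jar",ray(t,(346,239.5),.068))
E
```

```text
[[0.62519    0.18904024 0.121     ]
 [0.56164095 0.26544431 0.121     ]
 [0.43891282 0.16191736 0.121     ]
 [0.50253384 0.08265613 0.121     ]] [0.5320694  0.17476451 0.121     ] [np.float64(0.1623641369438518), np.float64(0.0993783814461299), np.float64(0.16056158961994493), np.float64(0.10163648913982944)]
axis [0.75989635 0.65004426] 40.544939189562115
knob top [0.51507239 0.16110137 0.157     ] in stand -0.021797608887409375 0.000666236970605236
knob side [0.51426645 0.16407318 0.157     ] in stand -0.020478232171946335 0.0034484042816002557
[[0.55972748 0.27111734 0.121     ]
 [0.43647273 0.1669372  0.121     ]
 [0.49890772 0.09160198 0.121     ]
 [0.62556086 0.18954418 0.121     ]] [0.5301672  0.17980018 0.121     ]
[[359.27147856 193.32941625]
 [366.49956706 213.86507319]
 [295.50830657 217.62582015]
 [292.63376535 196.67670863]] [(360.4166666666667, 192.25), (293.4166666666667, 195.41666666666666), (295.5833333333333, 215.75), (366.75, 213.75)]
top coaster (466.43333333333334, 265.9730769230769) 1560.0 [ 0.5136364 -0.270131   0.008    ]
side coaster (190.62957746478872, 347.72957746478875) 1420.0 [ 0.51381418 -0.27092781  0.006     ]
jar [ 0.56272851 -0.00868204  0.068     ]
```

```bash
cat > mv.py <<'E'
from h import *
from rig import monitor
from scipy.spatial.transform import Rotation as R
def plan(pos,jaw=None,n=1):
    o=monitor.observe();r=R.from_rotvec(o["tcp_rot"]);M=r.as_matrix()
    print("t",round(o["time_s"],2),"tcp",o["tool_pos"].round(4),"xaxis",M[:,0].round(3),"jaw deg",np.degrees(np.arctan2(M[1,1],M[0,1])).round(2),"w",round(o["width"]*87.8,1),"F",o["ft_force"].round(1),"q",o["q"].round(2))
    print("shift units",(M.T@(np.array(pos)-o["tool_pos"])/.06).round(3))
    if jaw is not None:
        for j in(jaw,jaw+180):
            y=np.array([np.cos(np.radians(j)),np.sin(np.radians(j)),0]);x=np.array([0,0,-1.])
            T=np.c_[x,y,np.cross(x,y)];print("turn",np.degrees((r.inv()*R.from_matrix(T)).as_rotvec()).round(2))
E
python3 -c "
from mv import *
plan([.5145,.162,.2],40.5)"
```

```text
t 0.1 tcp [0.2349 0.5514 0.2219] xaxis [-0.001 -0.001 -1.   ] jaw deg 66.92 w 88.0 F [ 0.1 -0.2  0.5] q [ 1.05  0.36  1.51 -0.    1.27 -0.12]
shift units [ 0.37  -4.144  6.831]
turn [2.642e+01 1.000e-02 1.000e-01]
turn [-1.5358e+02 -1.3000e-01  2.0000e-02]
```

Call:
carry_out(rows=[[[0,-0.4,0.65],[5,0,0]],[[0,-0.9,1.4],[10,0,0]],[[0,-1.3,2.1],[15,0,0]],[[0.1,-1.7,2.8],[20,0,0]],[[0.1,-2.1,3.5],[26.4,0,0]]], grip=70)

```text
time_s: 0.72
tool_pos: [0.379, 0.3515, 0.2154]
tcp_rot: [0.675, 1.463, -0.679]
ft_force: [0.3, -0.1, 0.4]
width: 0.797
```

```bash
python3 -c "
from mv import *
plan([.5145,.162,.2],40.5)"
```

```text
t 0.72 tcp [0.379  0.3515 0.2154] xaxis [-0.002 -0.002 -1.   ] jaw deg 40.33 w 70.0 F [ 0.3 -0.1  0.4] q [ 0.61  0.25  1.69 -0.    1.2  -0.09]
shift units [ 0.26  -0.322  3.87 ]
turn [-0.17  0.03  0.16]
turn [ 1.7983e+02  2.4000e-01 -4.0000e-02]
```

Call:
carry_out(rows=[[[0,-0.1,0.9],[0,0,0]],[[0.1,-0.2,1.8],[0,0,0]],[[0.2,-0.25,2.7],[0,0,0]],[[0.25,-0.32,3.5],[0,0,0.1]],[[0.26,-0.32,3.87],[0,0,0.15]]])

```text
time_s: 1.35
tool_pos: [0.5154, 0.1601, 0.1995]
tcp_rot: [0.678, 1.462, -0.68]
ft_force: [-0.8, 0.4, -0.5]
width: 0.801
```

```bash
python3 -c "
from mv import *
from rig import eyes
plan([.5145,.162,.126],40.5)
for n,r in(('top',(195,195)),('side',(270,110))):
    s=eyes.snapshot(n);cv2.imwrite(f'pics/{n}1.png',cv2.resize(s['image'][r[1]:r[1]+130,r[0]:r[0]+130],None,fx=4,fy=4,interpolation=2))
"
```

```text
t 1.35 tcp [0.5154 0.1601 0.1995] xaxis [-0.001 -0.001 -1.   ] jaw deg 40.19 w 70.3 F [-0.8  0.4 -0.5] q [ 0.17  0.3   1.67 -0.    1.18 -0.53]
shift units [ 1.225  0.01  -0.035]
turn [-0.31  0.01  0.05]
turn [ 1.7969e+02  8.0000e-02 -2.0000e-02]
```

View pics/side1.png

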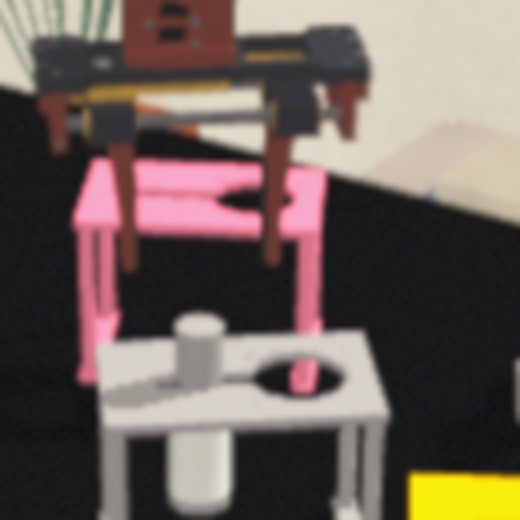

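The open fingers (crop columns 128 and 272, centre 200) straddle the knob (crop column 200), so I'll lower.

Call:
carry_out(rows=[[[0.3,0,0],[0,0,0]],[[0.6,0,-0.02],[0,0,0]],[[0.9,0.01,-0.03],[0,0,0]],[[1.1,0.01,-0.03],[-0.3,0,0]],[[1.22,0.01,-0.03],[-0.3,0,0]]])

```text
time_s: 2.08
tool_pos: [0.5142, 0.1636, 0.1261]
tcp_rot: [0.673, 1.464, -0.674]
ft_force: [-0.5, 0.2, 0.3]
width: 0.798
```

```bash
python3 -c "
from mv import *
from rig import eyes
plan([.5145,.162,.126],40.5)
for n,r in(('top',(195,195)),('side',(270,110))):
    s=eyes.snapshot(n);cv2.imwrite(f'pics/{n}2.png',cv2.resize(s['image'][r[1]:r[1]+130,r[0]:r[0]+130],None,fx=4,fy=4,interpolation=2))
"
```

```text
t 2.08 tcp [0.5142 0.1636 0.1261] xaxis [-0.001 -0.    -1.   ] jaw deg 40.56 w 70.1 F [-0.5  0.2  0.3] q [ 0.18  0.38  1.75 -0.    1.01 -0.53]
shift units [ 0.001 -0.013  0.023]
turn [ 0.06 -0.01  0.04]
turn [-1.7994e+02 -6.0000e-02 -1.0000e-02]
```

View pics/side2.png

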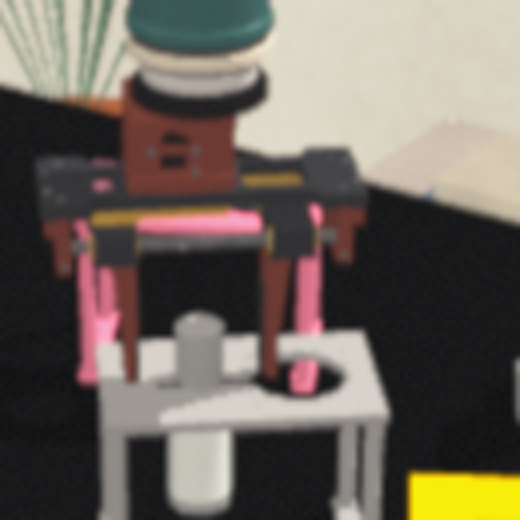

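The fingers (tips near crop rows 378, columns 132 and 270) straddle the knob (column 200) just above the plate. Closing.

Call:
carry_out(rows=[[[0,0,0],[0,0,0]],[[0,0,0],[0,0,0]],[[0,0,0],[0,0,0]],[[0,0,0],[0,0,0]],[[0,0,0],[0,0,0]]], grip=20)

```text
time_s: 2.8
tool_pos: [0.5144, 0.163, 0.1262]
tcp_rot: [0.674, 1.464, -0.675]
ft_force: [0.1, 0.3, 1.6]
width: 0.312
```

Call:
carry_out(rows=[[[0,0,0],[0,0,0]],[[0,0,0],[0,0,0]]])

```text
time_s: 3.05
tool_pos: [0.5144, 0.163, 0.1262]
tcp_rot: [0.674, 1.464, -0.675]
ft_force: [-0.2, 0.3, -0.1]
width: 0.313
```

```bash
python3 -c "
from mv import *
from rig import eyes
plan([.5145,.162,.126],40.5)
for n,r in(('top',(195,195)),('side',(270,110))):
    s=eyes.snapshot(n);cv2.imwrite(f'pics/{n}3.png',cv2.resize(s['image'][r[1]:r[1]+130,r[0]:r[0]+130],None,fx=4,fy=4,interpolation=2))
"
```

```text
t 3.05 tcp [0.5144 0.163  0.1262] xaxis [-0.001 -0.001 -1.   ] jaw deg 40.51 w 27.5 F [-0.2  0.3 -0.1] q [ 0.18  0.38  1.75 -0.    1.01 -0.53]
shift units [ 0.003 -0.009  0.014]
turn [ 0.01 -0.    0.06]
turn [-1.7999e+02 -9.0000e-02 -1.0000e-02]
```

View pics/side3.png

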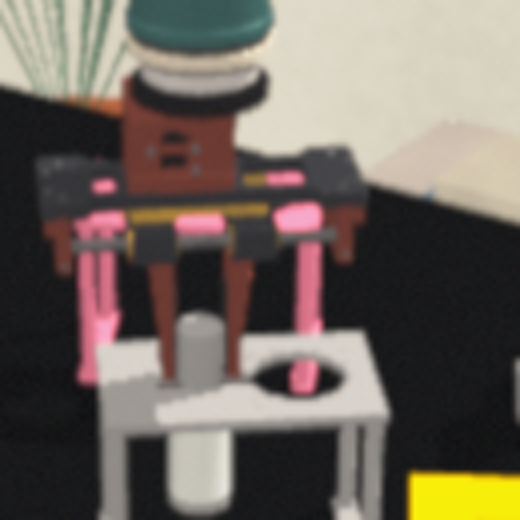

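Call:
carry_out(rows=[[[-0.05,0,0],[0,0,0]],[[-0.05,0.1,0],[0,0,0]],[[-0.05,0.2,0],[0,0,0]],[[-0.05,0.3,0],[0,0,0]],[[-0.05,0.4,0],[0,0,0]]])

```text
time_s: 3.78
tool_pos: [0.533, 0.179, 0.1291]
tcp_rot: [0.674, 1.464, -0.675]
ft_force: [0.1, -0.7, -1.7]
width: 0.313
```

```bash
python3 -c "
from mv import *
p=np.array([.5144,.163])+.057*np.array([.76,.65])
plan([*p,.129],40.5)"
```

```text
t 3.77 tcp [0.533  0.179  0.1291] xaxis [-0.001 -0.001 -1.   ] jaw deg 40.52 w 27.5 F [ 0.1 -0.7 -1.7] q [ 0.2   0.41  1.7  -0.    1.04 -0.51]
shift units [0.001 0.541 0.   ]
turn [ 0.02 -0.01  0.06]
turn [-1.7998e+02 -9.0000e-02 -1.0000e-02]
```

The force is 1.7 N, which is the lantern's weight, so the slide is free.

Call:
carry_out(rows=[[[0,0.12,0],[0,0,0]],[[0,0.25,0],[0,0,0]],[[0,0.4,0],[0,0,0]],[[0,0.54,0],[0,0,0]],[[0,0.54,0],[0,0,0]]])

```text
time_s: 4.4
tool_pos: [0.5583, 0.2005, 0.129]
tcp_rot: [0.674, 1.464, -0.675]
ft_force: [-0.4, -0.4, -2.2]
width: 0.314
```

```bash
python3 -c "
from mv import *
from rig import eyes
plan([.5572,.2,.26],40.5)
for n,r in(('top',(195,195)),('side',(270,110))):
    s=eyes.snapshot(n);cv2.imwrite(f'pics/{n}4.png',cv2.resize(s['image'][r[1]:r[1]+130,r[0]:r[0]+130],None,fx=4,fy=4,interpolation=2))
"
```

```text
t 4.4 tcp [0.5583 0.2005 0.129 ] xaxis [-0. -0. -1.] jaw deg 40.54 w 27.6 F [-0.4 -0.4 -2.2] q [ 0.23  0.45  1.63 -0.    1.07 -0.48]
shift units [-2.183 -0.021 -0.006]
turn [0.04 0.01 0.03]
turn [-1.7996e+02 -4.0000e-02  1.0000e-02]
```

View pics/side4.png

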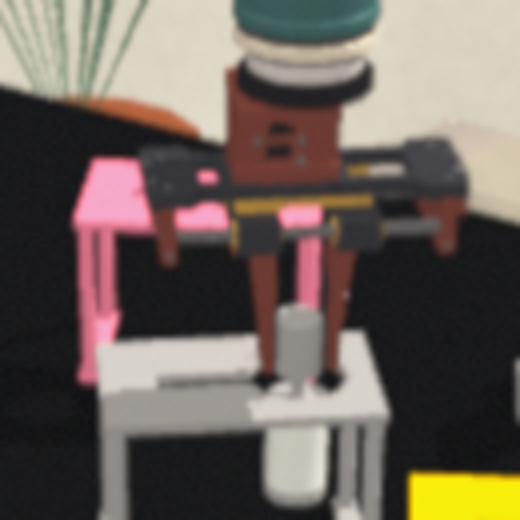

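The neck (crop column about 299) is in the middle of the hole (columns 253–345), and the calibration agrees to about 1 mm. Lifting.

Call:
carry_out(rows=[[[-0.2,0,0],[0,0,0]],[[-0.45,0,0],[0,0,0]],[[-0.7,0,0],[0,0,0]],[[-1.0,0,0],[0,0,0]],[[-1.3,0,0],[0,0,0]]])

```text
time_s: 5.12
tool_pos: [0.5577, 0.2, 0.2087]
tcp_rot: [0.674, 1.463, -0.675]
ft_force: [0.4, -0.4, -2.0]
width: 0.313
```

Call:
carry_out(rows=[[[-0.25,0,0],[0,0,0]],[[-0.5,0,0],[0,0,0]],[[-0.75,0,0],[0,0,0]],[[-1.0,0,0],[0,0,0]],[[-1.0,0,0],[0,0,0]]])

```text
time_s: 5.75
tool_pos: [0.5587, 0.2003, 0.2702]
tcp_rot: [0.675, 1.461, -0.673]
ft_force: [0.1, 0.1, -2.9]
width: 0.308
```

```bash
python3 -c "
from mv import *
from rig import eyes
plan([.5137,-.2705,.26],40.5)
s=eyes.snapshot('side');cv2.imwrite('pics/side5.png',s['image'])
"
```

```text
t 5.75 tcp [0.5587 0.2003 0.2702] xaxis [ 0.002  0.    -1.   ] jaw deg 40.53 w 27.0 F [ 0.1  0.1 -2.9] q [ 0.23  0.31  1.46 -0.    1.37 -0.48]
shift units [ 0.168 -5.669  5.477]
turn [ 0.03  0.08 -0.11]
turn [-1.7997e+02  1.7000e-01  1.3000e-01]
```

View pics/side5.png

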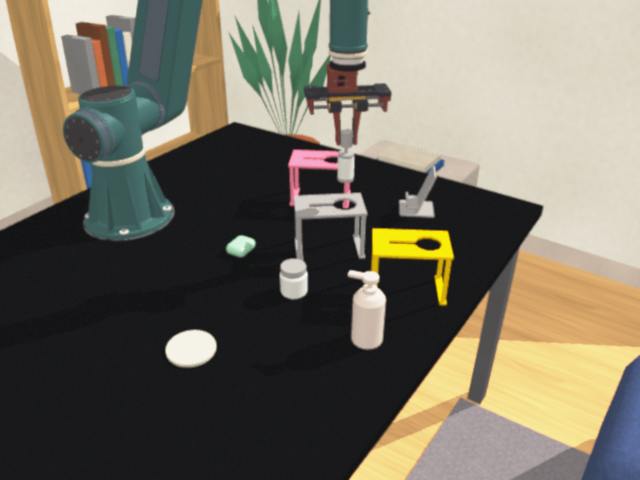

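The lantern (pixel 346,155) hangs upright, clear of the stand. Carrying it to the coaster, pixel (191,348).

Call:
carry_out(rows=[[[0,-0.4,0.4],[0,0,0]],[[0,-0.9,0.9],[0,0,0]],[[0,-1.5,1.4],[0,0,0]],[[0,-2.1,2.0],[0,0,0]],[[0,-2.6,2.5],[0,0,0]]])

```text
time_s: 6.42
tool_pos: [0.5361, -0.0169, 0.2684]
tcp_rot: [0.674, 1.464, -0.675]
ft_force: [0.5, 0.3, -2.8]
width: 0.316
```

```bash
python3 -c "
from mv import *
plan([.5137,-.2705,.26],40.5)"
```

```text
t 6.42 tcp [ 0.5361 -0.0169  0.2684] xaxis [-0.001 -0.    -1.   ] jaw deg 40.51 w 27.8 F [ 0.5  0.3 -2.8] q [-0.16  0.23  1.58 -0.    1.33 -0.87]
shift units [ 0.142 -3.029  2.972]
turn [ 0.01 -0.01  0.04]
turn [-1.7999e+02 -7.0000e-02 -2.0000e-02]
```

Call:
carry_out(rows=[[[0,-0.6,0.6],[0,0,0]],[[0,-1.2,1.2],[0,0,0]],[[0,-1.9,1.8],[0,0,0]],[[0.05,-2.5,2.4],[0,0,0]],[[0.1,-2.9,2.8],[0,0,0]]])

```text
time_s: 7.05
tool_pos: [0.512, -0.2598, 0.2615]
tcp_rot: [0.675, 1.465, -0.677]
ft_force: [0.5, 0.4, -2.1]
width: 0.314
```

```bash
python3 -c "
from mv import *
plan([.5137,-.2705,.14],40.5)"
```

```text
t 7.05 tcp [ 0.512  -0.2598  0.2615] xaxis [-0.002  0.    -1.   ] jaw deg 40.42 w 27.6 F [ 0.5  0.4 -2.1] q [-0.59  0.29  1.51 -0.    1.34 -1.29]
shift units [ 2.026 -0.091  0.157]
turn [-0.08 -0.07  0.08]
turn [1.7992e+02 1.2000e-01 1.2000e-01]
```

Call:
carry_out(rows=[[[0.3,-0.09,0.15],[0,0,0.1]],[[0.8,-0.09,0.15],[0,0,0.1]],[[1.3,-0.09,0.15],[0,0,0.1]],[[1.8,-0.09,0.15],[0,0,0.1]],[[2.02,-0.09,0.15],[0,0,0.1]]])

```text
time_s: 7.68
tool_pos: [0.5119, -0.2679, 0.1373]
tcp_rot: [0.678, 1.469, -0.674]
ft_force: [-0.5, -0.3, -2.2]
width: 0.314
```

```bash
python3 -c "
from mv import *
from rig import eyes
plan([.5137,-.2705,.096],40.5)
for n,r in(('top',(400,200)),('side',(120,200))):
    s=eyes.snapshot(n);cv2.imwrite(f'pics/{n}6.png',cv2.resize(s['image'][r[1]:r[1]+180,r[0]:r[0]+180],None,fx=3,fy=3,interpolation=2))
"
```

```text
t 7.67 tcp [ 0.5119 -0.2679  0.1373] xaxis [-0.005  0.005 -1.   ] jaw deg 40.46 w 27.6 F [-0.5 -0.3 -2.2] q [-0.6   0.42  1.65  0.    1.08 -1.31]
shift units [ 0.688 -0.005  0.057]
turn [-0.04 -0.37  0.03]
turn [1.7995e+02 5.0000e-02 5.8000e-01]
```

View pics/side6.png

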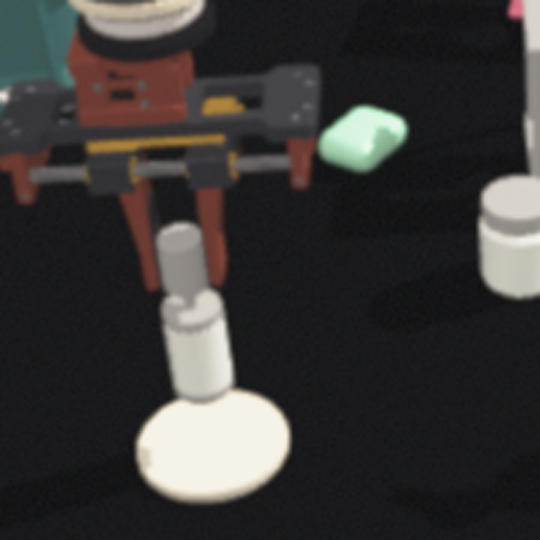

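View pics/top6.png

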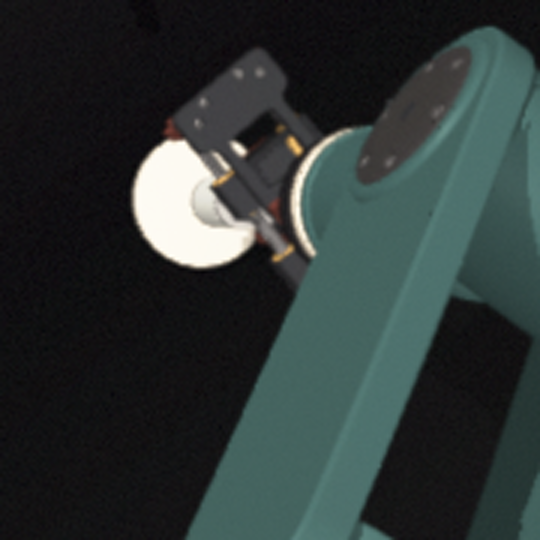

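```bash
python3 -c "
from mv import *
t=pickle.load(open('side0.pkl','rb'))
a=np.array([.5119,-.2679]);b=.1373-.086
for z in(.117,.099,.065,0): print(z,(proj(t,[[*a,b+z]])[0]-[120,200])*3+1)
"
```

```text
0.117 [180.15549006 235.6779826 ]
0.099 [184.13804275 260.16884874]
0.065 [191.51172123 305.15874696]
0 [205.07608149 386.74831088]
```

The lantern's axis in the side crop runs from (181,235) to (203,385). An upright lantern would project from (180,236) to (205,387), so it is upright, about 43 mm above the coaster. Lowering.

Call:
carry_out(rows=[[[0.15,0,0.05],[0,-0.2,0]],[[0.3,0,0.05],[0,-0.37,0]],[[0.45,0,0.05],[0,-0.37,0]],[[0.58,0,0.05],[0,-0.37,0]],[[0.65,0,0.05],[0,-0.37,0]]])

```text
time_s: 8.4
tool_pos: [0.5139, -0.2705, 0.0986]
tcp_rot: [0.675, 1.463, -0.676]
ft_force: [0.2, -0.7, -2.3]
width: 0.311
```

```bash
python3 -c "
from mv import *
plan([.5137,-.2705,.0945],40.5)"
```

```text
t 8.4 tcp [ 0.5139 -0.2705  0.0986] xaxis [-0.    -0.001 -1.   ] jaw deg 40.45 w 27.3 F [ 0.2 -0.7 -2.3] q [-0.6   0.47  1.68 -0.    0.99 -1.31]
shift units [ 0.069 -0.002 -0.002]
turn [-0.05  0.02  0.04]
turn [ 1.7995e+02  6.0000e-02 -3.0000e-02]
```

Call:
carry_out(rows=[[[0.02,0,0],[0,0,0]],[[0.03,0,0],[0,0,0]],[[0.045,0,0],[0,0,0]],[[0.06,0,0],[0,0,0]],[[0.06,0,0],[0,0,0]]])

```text
time_s: 9.02
tool_pos: [0.5139, -0.2706, 0.0951]
tcp_rot: [0.675, 1.463, -0.676]
ft_force: [-0.6, 0.5, -1.3]
width: 0.308
```

```bash
python3 -c "
from mv import *
from rig import eyes
plan([.5137,-.2705,.0935],40.5)
for n,r in(('side',(140,230)),):
    s=eyes.snapshot(n);cv2.imwrite(f'pics/{n}7.png',cv2.resize(s['image'][r[1]:r[1]+150,r[0]:r[0]+130],None,fx=4,fy=4,interpolation=2))
"
```

```text
t 9.03 tcp [ 0.5139 -0.2706  0.0951] xaxis [-0.    -0.001 -1.   ] jaw deg 40.44 w 27.0 F [-0.6  0.5 -1.3] q [-0.6   0.47  1.69 -0.    0.98 -1.31]
shift units [ 0.027 -0.002 -0.004]
turn [-0.06  0.03  0.04]
turn [ 1.7994e+02  6.0000e-02 -4.0000e-02]
```

View pics/side7.png

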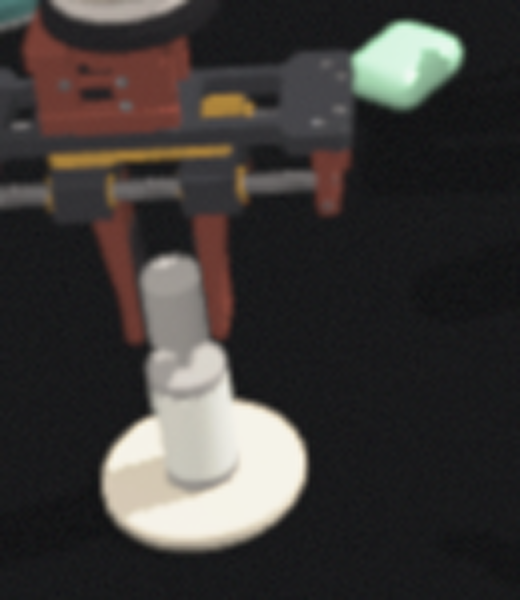

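The lantern's base (crop 203,470) is central on the coaster, nearly touching. I'll feel down for contact.

Call:
carry_out(rows=[[[0.015,0,0],[0,0,0]],[[0.015,0,0],[0,0,0]],[[0.015,0,0],[0,0,0]]])

```text
time_s: 9.45
tool_pos: [0.514, -0.2706, 0.0943]
tcp_rot: [0.675, 1.463, -0.676]
ft_force: [0.4, 0.7, -1.5]
width: 0.318
```

Call:
carry_out(rows=[[[0.01,0,0],[0,0,0]],[[0.01,0,0],[0,0,0]],[[0.01,0,0],[0,0,0]]])

```text
time_s: 9.82
tool_pos: [0.5142, -0.2708, 0.0942]
tcp_rot: [0.674, 1.462, -0.676]
ft_force: [-1.3, 1.2, 5.3]
width: 0.31
```

Contact (+5 N). Release gradually.

Call:
carry_out(rows=[[[0,0,0],[0,0,0]],[[0,0,0],[0,0,0]],[[0,0,0],[0,0,0]]], grip=34)

```text
time_s: 10.2
tool_pos: [0.5141, -0.2707, 0.094]
tcp_rot: [0.675, 1.463, -0.676]
ft_force: [-0.5, 0.3, -0.1]
width: 0.386
```

Call:
carry_out(rows=[[[0,0,0],[0,0,0]],[[0,0,0],[0,0,0]],[[0,0,0],[0,0,0]],[[0,0,0],[0,0,0]]], grip=60)

```text
time_s: 10.7
tool_pos: [0.5141, -0.2707, 0.094]
tcp_rot: [0.675, 1.462, -0.676]
ft_force: [0.1, 0.5, 0.7]
width: 0.685
```

Call:
carry_out(rows=[[[-0.3,0,0],[0,0,0]],[[-0.7,0,0],[0,0,0]],[[-1.2,0,0],[0,0,0]],[[-1.7,0,0],[0,0,0]],[[-2.0,0,0],[0,0,0]]])

```text
time_s: 11.32
tool_pos: [0.5146, -0.2709, 0.2157]
tcp_rot: [0.674, 1.46, -0.676]
ft_force: [0.9, -0.6, -0.7]
width: 0.682
```

```bash
python3 -c "
from mv import *
from rig import eyes
plan([.5137,-.2705,.22],40.5)
s=eyes.snapshot('side');cv2.imwrite('pics/side8.png',s['image'])
a=s['image'][260:380,150:310];cv2.imwrite('pics/side8c.png',cv2.resize(a,None,fx=5,fy=5,interpolation=2))
c=np.array([.5137,-.2705])
for z in(.125,.008):print((proj(s,[[*c,z]])[0]-[150,260])*5+2)
"
```

```text
t 11.32 tcp [ 0.5146 -0.2709  0.2157] xaxis [ 0.002 -0.002 -1.   ] jaw deg 40.45 w 59.9 F [ 0.9 -0.6 -0.7] q [-0.6   0.34  1.56 -0.    1.24 -1.31]
shift units [-0.071 -0.007 -0.015]
turn [-0.05  0.18  0.  ]
turn [179.95   0.    -0.28]
[164.69935033 195.40197229]
[205.06976818 436.0503749 ]
```

View pics/side8c.png

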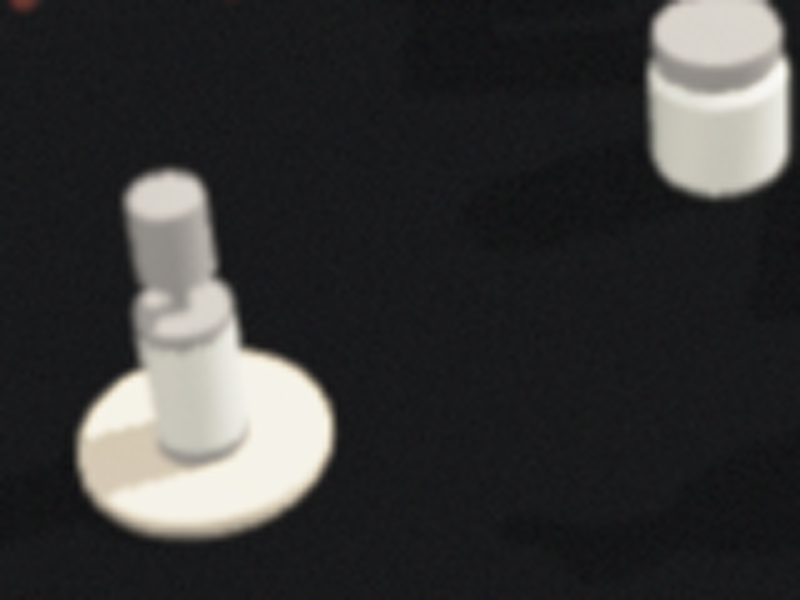

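The lantern stands free and upright. Its knob top is at crop (166,197) against (165,195) expected, its base is central on the coaster, the jar looks untouched, and the fingers are clear above.

```bash
python3 -c "
from rig import bot
print(bot.hand_in())"
```

```text
the job is handed in; nothing more can be done
None
```

The lantern now stands upright near the centre of the coaster, released, and I handed the job in at about 11.3 s with no verdict reported. I gripped it by the knob, slid it 57 mm along the slot to the wide hole, lifted it straight out, carried it over the jar and lowered it until I felt contact.

**Last checks:**
- **Upright and centred:** in the last side picture the knob top was within about 2 px, in a 5x crop, of where an upright, centred lantern would appear.
- **Jar and gripper:** the jar looked unmoved in the side picture. The fingers were open and about 9 cm above the knob.
- **Disagreements:** before the grasp, the two cameras differed by about 3 mm on the knob and 5 mm on the stand centre. The knob still entered the fingers and slid freely. None of the checks failed.

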